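# Set a bin catch with a feeler blade

### The job

The friction catch for the tilt-out bin has been left too wide. Stand the blue-handled feeler gauge on the plank with its blade slid well into the catch's gap, then slide the carriage up by its red fin until the yellow spring shoe lightly grips the blade against the grey cheek: the shoe about 4 to 5 mm pushed back, neither loose nor jammed. Take the gauge by its handle, draw the blade slowly and straight out so that you feel the light drag, and stand the gauge back on the cork mat, leaving the carriage as you set it and the other things where they are.

Things in the scene. Friction and masses are not known exactly. Their poses are not given: they have to be found in the camera images.
- catch: Friction catch screwed to the maple plank (plank top is at z = 0.090 m, it does not move). Origin: on the plank top, below the middle of the cheek's working face. Axes: x along the gap, the gap's open mouth faces -x (towards the robot); y across the gap; z up. Aluminium base plate x -30..30, y -140..15, z 0..6 mm. Grey fixed cheek x -30..30, y 0..14, top at z 38 mm; its working face is y = 0. The gap lies on the -y side of the cheek, between it and the yellow shoe.
- carriage (a joint): Black carriage that slides along the catch's y on a stiff guide (about 11 N to move it, stays where left). Its value is the gap in m between the cheek and the shoe face while the shoe is fully out: 0 = shoe touches the cheek, 0.036 = widest; closing moves the carriage to the catch's +y. Black block 54 x 50 mm, top at z 34 mm above the plank.
- fin (a point): Grip point on the carriage's red upright fin (16 mm thick along the catch's y, 40 mm along its x, z 33..81 mm above the plank); this point is in the fin's middle, 62 mm above the plank, and lies at catch x = 0, y = -54 mm minus the gap. Pinch it from above across its 16 mm and push or pull it along the catch's y.
- shoe (a joint): Yellow spring shoe, a plate 60 (along x) x 10 x 26 mm on the carriage's front, z 10..36 mm above the plank. Value: how far in m it is pushed back into the carriage; 0 = fully out, 0.012 = solid. Its spring gives 2 N at once and 0.7 N more per mm. With the blade against the cheek, pushed-back distance = 8 mm minus the carriage value. Set well (4 to 5 mm), drawing the blade out takes roughly 2 to 7 N; below 1.2 N it is too loose.
- shoe_face (a point): Middle of the shoe's working face (the face towards the cheek), 23 mm above the plank.
- gauge: Loose feeler gauge, 190 g, 120 mm long: blue handle 50 (x) x 24 (y) x 56 (z) mm with a steel blade out of its +x end. Origin: centre of the handle's underside. The blade is 8 mm thick (y -4..4), from x 25 to 95 mm, z 12..34 mm, so with the handle standing on the plank the blade passes 6 mm over the catch's base plate. It stands upright by itself on its handle.
- blade_tip (a point): Middle of the blade's end: gauge x = 95 mm, y = 0, z = 23 mm.
- mat: Cork mat 170 (x) x 110 (y) x 4 mm fixed on the plank, where the gauge starts and must end. Origin: centre of its underside, at plank-top height.
- tray: Grey plastic tray 130 x 94 x 18 mm, bystander. Origin: centre of its underside.
- harmonica_a: Chrome harmonica 102 x 27 x 22 mm lying in the tray, bystander. Origin: centre of its underside.
- harmonica_b: The second chrome harmonica, as harmonica_a.
- pin_tin: Round bridge pin tin, 71 mm across, 26 mm high, bystander. Origin: centre of its underside.
- shaker: Pink finger shaker, 54 mm high, 50 mm across, bystander. Origin: centre of its underside.

How it is judged:
By the outcome, as a careful person would: the job done as asked, in the order asked, and still so for the second after the job is handed in, with the robot touching nothing.
It also fails if it takes over 67 s, if anything falls off the work surface, if the arm or the gripper's body presses on something with over 40 N, if the wrist force passes 120 N, or if a joint passes its speed limit or range.

### The arm

A 7-joint arm with a two-finger parallel gripper is mounted at the origin on the work surface. World frame = base frame: x ahead of the robot, y to its left, z up, the work surface at z = 0. Lengths are in m, angles in rad, forces in N, time in s.
With the tool pointing down it reaches from about 0.425 to 0.925 m from the base axis. Payload 6.8 kg.
Tool frame: the origin (TCP) lies midway between the tips of the shut fingers; the grasp point (between the pads) lies 19 mm behind it; z points along the fingers, x is the direction in which the jaws open and shut, and the axes are right-handed (so a half turn about z gives the same grasp; the last joint's range is limited). The gripper opens to 85 mm and grips with 20 to 120 N. Pads are 22 mm wide; open, the fingers measure 114 mm over their backs; the gripper's body (76 mm by 85 mm) begins 54 mm behind the grasp point. The pads swing forward as they close: fully open they stand 13 mm farther back than shut.
Start: joints at [1.08, 0.477, 0.022, 1.555, -0.011, 1.109, -0.083], TCP at [0.252, -0.626, 0.231] pointing down, gripper open.
Joint ranges: [-2.96, 2.96], [-0.34, 2.1], [-1.41, 1.46], [0.24, 2.44], [-1.37, 4.51], [0.17, 1.92], [-2.96, 2.96]. Speed limits (rad/s): [2.39, 2.39, 3.14, 3.14, 3.14, 3.14, 3.14].

### API

Orientations are given as a unit quaternion [w, x, y, z].
In Python, from station import bot gives the robot as it stands.
- The arm moves only by the tool step_arm, never from a script. Its argument "increments" is a list of rows, each a list of 7 numbers: the shift along the tool's x, y, z in cm, then the turn, a rotation vector about the tool's x, y, z in degrees, then the closure, from 0 (fully open) to 1 (shut). A call has 1 to 20 rows; each row shifts and turns the commanded pose from where the row before left it, along the tool's axes as they then stand; what a row does not reach is not made up. A row lasts 1/10 s, in which the tool goes at most 50 mm and 8.59 degrees, less where a joint would pass 70% of its speed; a pose out of reach is approached as far as the arm can. A call is refused whole if a number of a shift passes 5 or a number of a turn 8.59, either way. A call with a gripper value outside its range is refused whole. The fingers move at their own pace and stop on an object; "squeeze" is the grip in N (left out, the last holds). Time passes only in rows, so rows that do not move let the fingers close. It gives the time, the measured TCP pose, the force and the opening at its end, in the units of the state.
- bot.get_obs(): the state, without advancing time (a new reading comes with each control period).
- bot.read_camera(name): name is "scene" or "top"; returns a dict with "pixels" (400x640x3 uint8, red, green, blue), "vertical_fov" (degrees; the focal length in pixels is half the picture's height over the tangent of half this angle, whatever the lens; pixels are square), "cx", "cy" (the principal point, pixels), "camera_from_world" (4x4, takes a point from world to camera coordinates). Camera axes: x right, y down, z forward; pixel columns grow to the right and rows downward; lengths in m; the calibration is good to about 2 mm. A picture is of the moment at which its call begins. There is no depth.
- bot.hand_in(): hands the job in, once; it reports no verdict.
Trained networks look in a picture, given as the dict that the camera call returned (one of the last four; its "shot" number tells which), for a name from the list of things; names that differ only in an ending like _2 or _b are one class to them, and where a whole thing is asked for, a point or a joint stands for the part that bears it (a point fixed in the world has none). Each returns a list of dicts, best first, with "score" (0 to 1); they miss things now and then, are a little off and sometimes report something else, mostly with a low value. They report only what shows in the picture. A call takes as long as a camera call.
- bot.find_in(picture, query): "point" ([column, row] in pixels, amid what is visible of it).
- bot.cut_out(picture, query): "pixels" (400x640 bool, what is visible of it) and "point" ([column, row] in pixels, amid what is visible of it).
- bot.pinpoint(picture, query): "point" ([column, row] in pixels: a listed point, or the origin of a listed thing).
The state is a dict: "t": time; "q": joint angles; "joint_vel": joint speeds; "joint_torque": joint torques, N m; "eef_pos": TCP position; "tool_rot": TCP orientation; "contact_force": force on the tool from outside, world axes, zero at the start; "torque": the same for the moment, N m; "gripper_width": opening from 0.0 (shut) to 1.0 (fully open).
Only numpy, scipy, OpenCV 4.12 (cv2) and the standard library are available. Lean on these libraries where they do the work, as an engineer would, in place of code of your own. Each camera call takes 0.05 s, during which the arm holds its last target.

## Working session

There is one attempt and no reset: what is moved stays moved. The work goes in short steps, Python scripts to look and compute and a tool call to move; the robot and the scene stay as the last step left them, time stands still between calls to the robot, and variables do not carry over. Pictures are saved under pics/ and viewed, and the job is handed in when it is done.

Besides the shell and the picture viewer there is one more tool, called after "Emit:" as name(argument=value, ...) on one line, values as JSON. step_arm: Moves the arm, as the interface text tells. Its arguments: {"type":"object","properties":{"increments":{"type":"array"},"squeeze":{"type":"number"}},"required":["increments"]}

```bash
ls; mkdir -p pics
cat > h.py <<'E'
import numpy as np,cv2
from station import bot
def shot(n,tag):
    p=bot.read_camera(n); cv2.imwrite(f'pics/{tag}.png',p['pixels'][:,:,::-1]); return p
def ray(p,uv):
    f=200/np.tan(np.radians(p['vertical_fov'])/2); T=np.array(p['camera_from_world'])
    d=np.array([(uv[0]-p['cx'])/f,(uv[1]-p['cy'])/f,1]); R=T[:3,:3]
    o=-R.T@T[:3,3]; d=R.T@d; return o,d/np.linalg.norm(d)
def tri(p1,u1,p2,u2):
    A=np.zeros((3,3));b=np.zeros(3);rs=[ray(p1,u1),ray(p2,u2)]
    for o,d in rs:
        M=np.eye(3)-np.outer(d,d);A+=M;b+=M@o
    X=np.linalg.solve(A,b); e=max(np.linalg.norm((np.eye(3)-np.outer(d,d))@(X-o)) for o,d in rs)
    return X,e
def onz(p,uv,z):
    o,d=ray(p,uv); return o+d*(z-o[2])/d[2]
def proj(p,X):
    f=200/np.tan(np.radians(p['vertical_fov'])/2); T=np.array(p['camera_from_world'])
    c=T[:3,:3]@np.array(X)+T[:3,3]; return np.array([p['cx']+f*c[0]/c[2],p['cy']+f*c[1]/c[2]])
E
python3 - <<'E'
from h import *
a=shot('scene','s0');b=shot('top','t0')
np.set_printoptions(precision=4,suppress=True)
for p in(a,b): print({k:v for k,v in p.items() if k!='pixels'})
for q in ['catch','fin','shoe_face','gauge','blade_tip','mat','tray','pin_tin','shaker','harmonica_a']:
    r=[bot.pinpoint(p,q) for p in(a,b)]
    print(q,[[(np.round(x['point'],1),round(x['score'],2)) for x in y[:2]] for y in r])
    if r[0] and r[1]: print('   ',*tri(a,r[0][0]['point'],b,r[1][0]['point']))
print(bot.get_obs())
E
```

```text
pics
{'vertical_fov': 49.453368344759504, 'cx': 319.1314956579956, 'cy': 198.82627380889275, 'camera_from_world': array([[-0.7227,  0.691 ,  0.0159,  0.4243],
       [ 0.3766,  0.4129, -0.8293, -0.0788],
       [-0.5795, -0.5933, -0.5586,  1.8219],
       [ 0.    ,  0.    ,  0.    ,  1.    ]]), 'shot': 1}
{'vertical_fov': 53.665482710445865, 'cx': 320.4780358580828, 'cy': 206.67469295304468, 'camera_from_world': array([[ 0.0081, -0.9999, -0.0138,  0.0012],
       [-0.9958, -0.0068, -0.0912,  0.5827],
       [ 0.0911,  0.0145, -0.9957,  1.099 ],
       [ 0.    ,  0.    ,  0.    ,  1.    ]]), 'shot': 2}
catch [[(array([309.1, 225.7]), 0.6)], [(array([314.2, 184.3]), 0.77)]]
    [0.6406 0.017  0.1002] 0.006667676045976639
fin [[(array([288.9, 203.7]), 0.8)], [(array([346.9, 170.8]), 0.59), (array([224.9, 202.3]), 0.49)]]
    [ 0.6632 -0.0631  0.1559] 0.0005721720387310529
shoe_face [[(array([304. , 223.4]), 0.43)], [(array([325. , 179.7]), 0.67)]]
    [ 0.6488 -0.0074  0.1008] 0.0004859919745066816
gauge [[(array([281.8, 179.9]), 0.88)], [(array([418. , 224.4]), 0.78), (array([328.7, 18
[... 752 characters left out ...]
onica_a [[(array([377.4, 255.6]), 0.59), (array([393.1, 263.8]), 0.53)], [(array([225.2, 202.8]), 0.96), (array([211.7, 203.1]), 0.89)]]
    [0.5885 0.2551 0.0986] 0.0057687577821375615
{'t': 1.1, 'q': array([ 1.0799,  0.477 ,  0.0224,  1.5554, -0.0115,  1.1093, -0.0831]), 'joint_vel': array([-0.0005,  0.001 ,  0.001 , -0.0009,  0.001 ,  0.0002, -0.0012]), 'joint_torque': array([  0.0002, -59.6338,   1.6063, -28.1549,   0.0124,   0.0016,
         0.    ]), 'eef_pos': array([ 0.2521, -0.6262,  0.2313]), 'tool_rot': array([ 0.    ,  0.8287, -0.5597,  0.    ]), 'contact_force': array([-0.343 , -0.4004, -0.5012]), 'torque': array([-0.0534,  0.0181, -0.0313]), 'gripper_width': 0.9968535720968521}
```

Run:
```python
import cv2
for n,(x0,x1,y0,y1) in {'s0':(200,400,120,300),'t0':(270,470,130,280)}.items():
    i=cv2.imread(f'pics/{n}.png')[y0:y1,x0:x1]
    cv2.imwrite(f'pics/{n}z.png',cv2.resize(i,None,fx=4,fy=4 if n=='t0' else 3.33,interpolation=cv2.INTER_CUBIC) if n=='t0' else cv2.resize(i,None,fx=3.33,fy=3.33,interpolation=cv2.INTER_CUBIC))
```

```text
(no output)
```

View pics/t0.png

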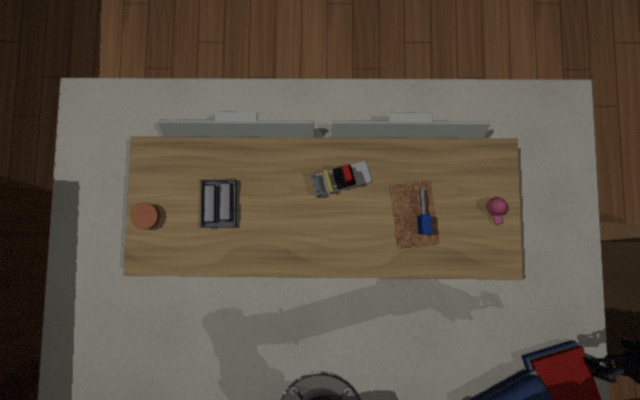

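View pics/t0z.png

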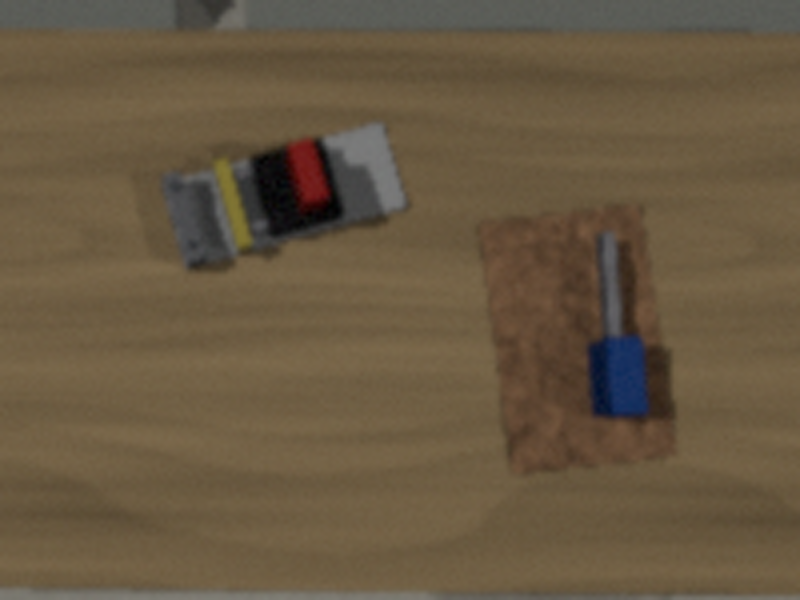

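View pics/s0z.png

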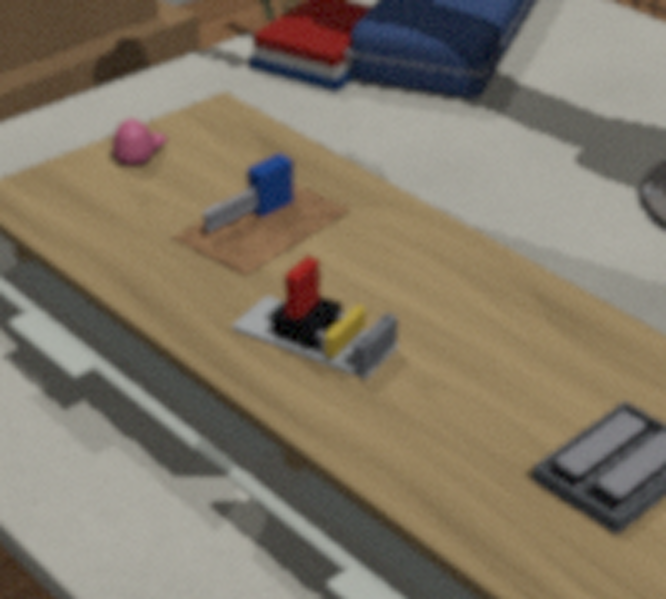

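View pics/s0.png

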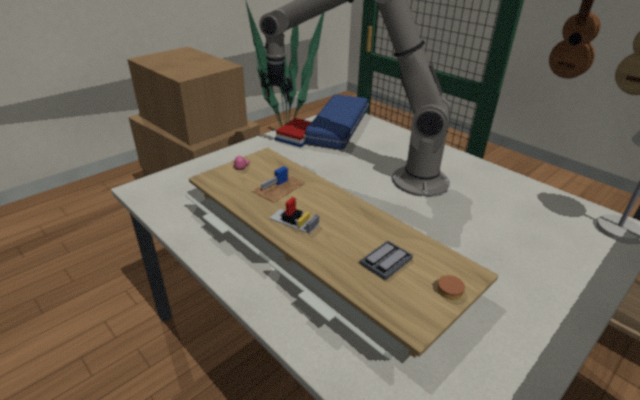

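```bash
cat > fit.py <<'E'
import numpy as np,cv2,pickle
from scipy.optimize import minimize
from h import proj
def box(lo,hi): 
    x0,y0,z0=lo;x1,y1,z1=hi
    V=np.array([[x,y,z] for x in(x0,x1) for y in(y0,y1) for z in(z0,z1)])/1000
    F=[[0,1,3,2],[4,6,7,5],[0,4,5,1],[2,3,7,6],[0,2,6,4],[1,5,7,3]]
    return V,F
S=4
def render(p,pose,boxes,roi,lab,base):
    x,y,z,th=pose; c,s=np.cos(th),np.sin(th); R=np.array([[c,-s,0],[s,c,0],[0,0,1]])
    T=np.array(p['camera_from_world']);cam=-T[:3,:3].T@T[:3,3]
    polys=[]
    camL=R.T@(cam-np.array([x,y,z]))
    for bi,(lo,hi) in enumerate(boxes):
        V,F=box(lo,hi); W=V@R.T+[x,y,z]
        for fi,f in enumerate(F):
            n=np.cross(V[f[1]]-V[f[0]],V[f[2]]-V[f[0]]);ctr=V[f].mean(0)
            if n@(ctr-V.mean(0))<0:n=-n
            if n@(camL-ctr)<=0: continue
            pts=np.array([proj(p,w) for w in W[f]])
            polys.append((bi,-np.linalg.norm(camL-ctr),base+bi*6+fi,pts))
    return polys
def cost(par,views,model,ret=False):
    tot=0;out=[]
    for p,roi in views:
        x0,x1,y0,y1=roi; L=np.zeros(((y1-y0)*S,(x1-x0)*S),np.uint8)
        for polys in model(p,par):
            for _,_,l,pts in polys:
                q=((pts-[x0,y0]+.5)*S-.5)
                cv2.fillPoly(L,[np.round(q*256).astype(np.int32)],int(l),shift=8)
        img=p['pixels'][y0:y1,x0:x1].astype(float)
        img=cv2.GaussianBlur(img,(0,0),.6)
        labs=[l for l in np.unique(L) if (L==l).sum()>S*S*3]
        A=np.stack([cv2.GaussianBlur(cv2.resize((L==l).astype(np.float32),(x1-x0,y1-y0),interpolation=cv2.INTER_AREA),(0,0),.8).ravel() for l in labs],1)
        B=img.reshape(-1,3); C=np.linalg.lstsq(A.T@A+1e-3*np.eye(len(labs)),A.T@B,rcond=None)[0]
        r=B-A@C; r=np.clip(np.abs(r),0,40); tot+=(r**2).mean()
        if ret: out.append((img,(A@C).reshape(img.shape),L))
    return (tot,out) if ret else tot
def catch_model(p,par):
    x,y,th,g=par; g*=1000
    bx=[((-30,-140,0),(30,15,6)),((-30,0,6),(30,14,38)),((-27,-10-g-52,6),(27,-10-g-2,34)),((-30,-10-g,10),(30,-g,36)),((-20,-62-g,33),(20,-46-g,81))]
    order=[0,1,3,2,4] if False else [0,2,3,1,4]
    P=render(p,(x,y,.09,th),bx,None,None,1)
    # painter: base, then carriage/shoe/cheek by camera side, fin last
    T=np.array(p['camera_from_world'])
    return [[q for q in P if q[0]==b] for b in order]
def gauge_model(p,par,z=.094):
    x,y,th=par[:3]
    if len(par)>3: z=par[3]
    P=render(p,(x,y,z,th),[((-25,-12,0),(25,12,56)),((25,-4,12),(95,4,34))],None,None,1)
    T=np.array(p['camera_from_world']);cam=-T[:3,:3].T@T[:3,3]
    o=[0,1] if (cam[:2]-[x,y])@[np.cos(th),np.sin(th)]>.06 else [1,0]
    return [[q for q in P if q[0]==b] for b in o]
def run(par0,sc,views,model):
    best=None
    for k in range(2):
        r=minimize(cost,par0 if best is None else best.x,args=(views,model),method='Nelder-Mead',options=dict(initial_simplex=np.vstack([par0 if best is None else best.x]+[np.array(par0 if best is None else best.x)+np.eye(len(par0))[i]*sc[i] for i in range(len(par0))]),xatol=1e-5,fatol=1e-4,maxiter=150))
        best=r
    return best
E
python3 - <<'E'
from h import *
import pickle
a=shot('scene','s1');b=shot('top','t1')
pickle.dump((a,b),open('p1.pkl','wb'))
E
cat > f1.py <<'E'
from fit import *
a,b=pickle.load(open('p1.pkl','rb'))
np.set_printoptions(precision=4,suppress=True)
va=(a,(262,332,190,245));vb=(b,(300,382,150,205))
for vs in([va,vb],[vb],[va]):
    r=run([.643,.012,.24,.02],[.005,.005,.05,.006],vs,catch_model);print(r.x,r.fun)
    if len(vs)==2:
        _,o=cost(r.x,vs,catch_model,True)
        im=[cv2.resize(np.hstack([np.clip(i,0,255),np.clip(m,0,255)]).astype(np.uint8)[:,:,::-1],None,fx=4,fy=4) for i,m,_ in o]
        w=max(i.shape[1] for i in im);cv2.imwrite('pics/f1.png',np.vstack([np.pad(i,((0,0),(0,w-i.shape[1]),(0,0))) for i in im]))
ga=(a,(252,300,160,200));gb=(b,(405,445,180,245))
for vs in([ga,gb],[gb],[ga]):
    r=run([.533,-.254,0.02],[.005,.005,.08],vs,gauge_model);print(r.x,r.fun)
r=run([.533,-.254,0.02,.094],[.005,.005,.08,.005],[ga,gb],gauge_model);print(r.x,r.fun)
E
python3 f1.py
```

```text
[0.638  0.0088 0.2636 0.0258] 254.94731732383474
[0.637  0.0071 0.2761 0.0257] 104.45384063180227
[0.6427 0.0114 0.2593 0.0228] 136.64937021993185
[ 0.5335 -0.2633  0.0831] 303.706055630851
[ 0.5309 -0.2636  0.0699] 146.60202621850829
[ 0.5389 -0.2597  0.0878] 145.13086955935307
[ 0.5319 -0.2656  0.0772  0.0883] 293.0975425290011
```

View pics/f1.png

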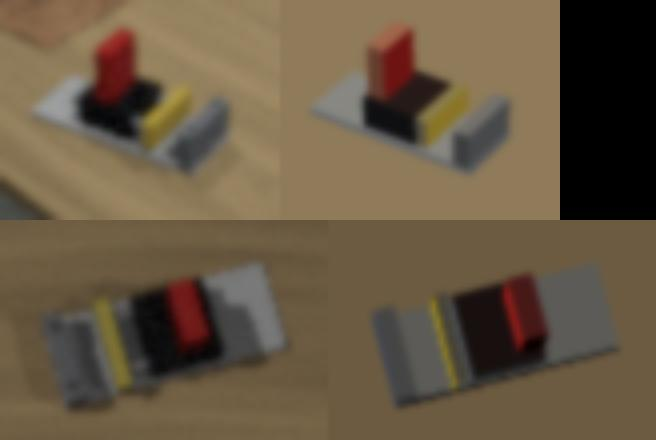

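```bash
sed -i 's/x,y,th,g=par; g\*=1000/x,y,th,g,o=par; g*=1000;o*=1000/; s/((-27,-10-g-52,6),(27,-10-g-2,34))/((-27,-g-o-50,6),(27,-g-o,34)),/; s/34)),,/34)),/' fit.py; sed -i 's/\[.643,.012,.24,.02\],\[.005,.005,.05,.006\]/[.643,.012,.24,.02,.024],[.005,.005,.05,.006,.004]/; s/range(2)/range(3)/' f1.py
python3 f1.py
```

```text
[0.6379 0.0103 0.2749 0.0209 0.0231] 217.38459392006118
[0.6352 0.0135 0.2714 0.0233 0.024 ] 95.3600107984353
[0.6411 0.0114 0.2779 0.0206 0.0233] 115.94033443114814
[ 0.5335 -0.2633  0.0831] 303.706055630851
[ 0.5309 -0.2636  0.0699] 146.60202621850829
[ 0.5389 -0.2597  0.0878] 145.13086955935307
[ 0.5319 -0.2656  0.0772  0.0883] 293.0975425290011
```

View pics/f1.png

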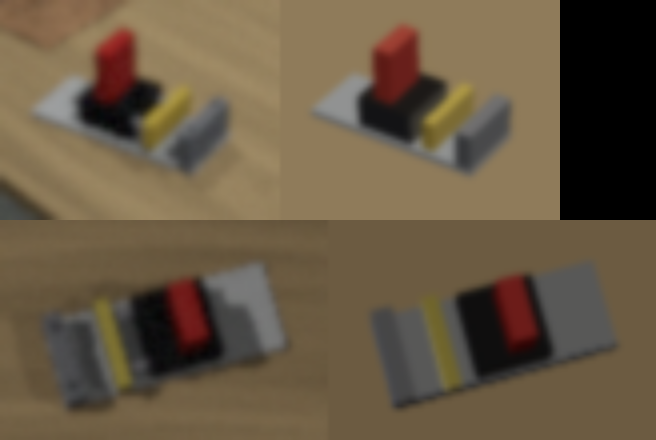

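```bash
cat >> h.py <<'E'
from scipy.spatial.transform import Rotation as Ro
def go(pos,head):
    """tool-frame shift (cm, after turning) and turn about tool z to reach pos with tool x heading (deg)"""
    o=bot.get_obs(); w,x,y,z=o['tool_rot']; R=Ro.from_quat([x,y,z,w]).as_matrix()
    h=np.degrees(np.arctan2(R[1,0],R[0,0])); dt=-((head-h+180)%360-180)
    a=np.radians(head); Rn=np.array([[np.cos(a),np.sin(a),0],[np.sin(a),-np.cos(a),0],[0,0,-1]])
    d=Rn.T@(np.array(pos)-o['eef_pos'])*100
    tilt=np.degrees(np.arccos(-R[2,2]))
    print('t',round(o['t'],2),'pos',o['eef_pos'].round(4),'head',round(h,2),'tilt',round(tilt,2),'F',np.round(o['contact_force'],2),'w',round(o['gripper_width']*85,1),'| turn z',round(dt,2),'shift cm',d.round(2))
E
python3 -c "
from h import *
go([.528,-.2635,.19],-85.4)"
```

```text
t 1.2 pos [ 0.2521 -0.6262  0.2313] head -68.07 tilt 0.0 F [0.18 0.73 0.3 ] w 85.0 | turn z 17.33 shift cm [-33.94 -30.41   4.13]
```

Emit:
step_arm(increments=[[0,0,0,0,0,5.78,0],[0,0,0,0,0,5.78,0],[0,0,0,0,0,5.78,0],[-1.5,-1.4,0,0,0,0,0],[-3,-2.7,0.3,0,0,0,0],[-3,-2.7,0.3,0,0,0,0],[-3,-2.7,0.3,0,0,0,0],[-3,-2.7,0.3,0,0,0,0],[-3,-2.7,0.3,0,0,0,0],[-3,-2.7,0.3,0,0,0,0],[-3,-2.7,0.3,0,0,0,0],[-3,-2.7,0.3,0,0,0,0],[-3,-2.7,0.3,0,0,0,0],[-3,-2.7,0.6,0,0,0,0],[-1.5,-1.4,0.8,0,0,0,0],[0,0,0,0,0,0,0],[0,0,0,0,0,0,0]], squeeze=25)

```text
t: 2.9
eef_pos: [0.5226, -0.2735, 0.1902]
tool_rot: [0.0, 0.735, -0.678, -0.0]
contact_force: [-0.3, -0.4, 0.3]
gripper_width: 1.001
```

```bash
python3 -c "
from h import *
go([.528,-.2635,.114],-85.4)
a=shot('scene','s2');b=shot('top','t2')
for n,p in(('s2',a),('t2',b)):
    c=proj(p,[.53,-.26,.15]).astype(int); i=p['pixels'][max(c[1]-70,0):c[1]+50,c[0]-70:c[0]+70,::-1]
    cv2.imwrite('pics/%sz.png'%n,cv2.resize(i,None,fx=4,fy=4))
"
```

```text
t 2.9 pos [ 0.5226 -0.2735  0.1902] head -85.38 tilt 0.04 F [-0.26 -0.35  0.34] w 85.1 | turn z 0.02 shift cm [-0.96 -0.62  7.62]
```

View pics/s2z.png

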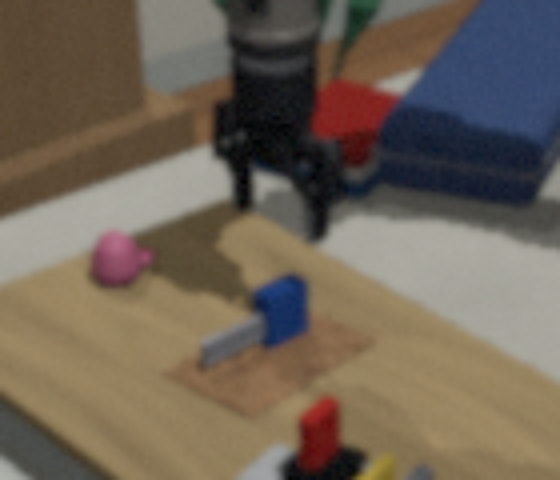

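View pics/t2z.png

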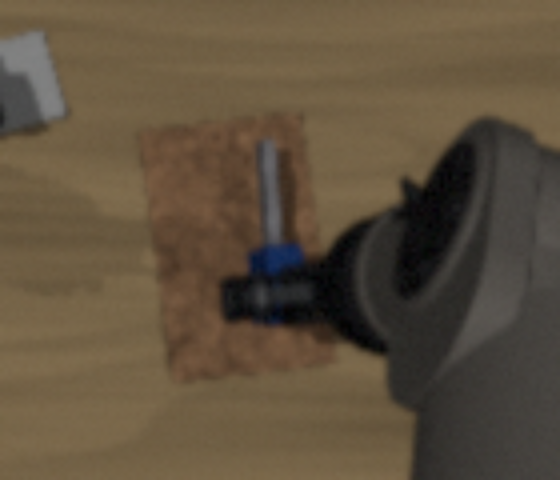

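```bash
python3 -c "
from h import *
import pickle
a,b=pickle.load(open('p1.pkl','rb'))
f=lambda u,v:(269.5+u/4+.125,129.5+v/4+.125)
print('right top edge',onz(b,f(646,415),.15),onz(b,f(642,338),.15),'left bottom',onz(b,f(591,415),.094),onz(b,f(591,345),.094))
print('tip',onz(b,f(597,234),.128),onz(b,f(613,233),.128))
for par in([.533,-.2633,.083],[.533,-.257,.083]):
    i=b['pixels'][:,:,::-1].copy(); i=cv2.resize(i[180:245,395:455],None,fx=8,fy=8,interpolation=cv2.INTER_CUBIC)
    from fit import gauge_model
    for P in gauge_model(b,par):
        for q in P: cv2.polylines(i,[np.round((q[3]-[395,180]+.5)*8).astype(int)],True,(0,255,0),1)
    cv2.imwrite('pics/g%d.png'%(-par[1]*1e4),i)
i=np.hstack([cv2.imread('pics/g2633.png')[:,:400],cv2.imread('pics/g2570.png')[:,:400]]);cv2.imwrite('pics/gg.png',i)
"
```

```text
right top edge [ 0.50606823 -0.27437457  0.15      ] [ 0.55446443 -0.27270438  0.15      ] left bottom [ 0.5072414  -0.25286625  0.094     ] [ 0.55372743 -0.25352636  0.094     ]
tip [ 0.62346008 -0.25058987  0.128     ] [ 0.62417723 -0.26093077  0.128     ]
```

View pics/gg.png

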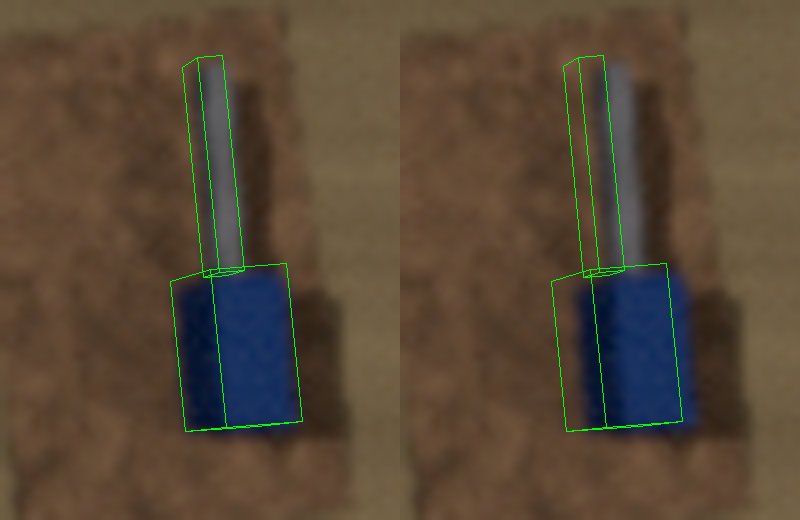

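Emit:
step_arm(increments=[[0,0,0,0,0,2,0],[-1.03,-0.39,0,0,0,0,0],[0,0,1.5,0,0,0,0],[0,0,1.9,0,0,0,0],[0,0,1.7,0,0,0,0],[0,0,1.5,0,0,0,0],[0,0,1.0,0,0,0,0],[0,0,0,0,0,0,0.4],[0,0,0,0,0,0,1],[0,0,0,0,0,0,1],[0,0,0,0,0,0,1],[0,0,0,0,0,0,1],[0,0,0,0,0,0,1]], squeeze=25)

```text
t: 4.3
eef_pos: [0.5267, -0.2632, 0.1152]
tool_rot: [-0.0, 0.723, -0.691, 0.001]
contact_force: [-0.6, -0.9, 4.9]
gripper_width: 0.28
```

```bash
python3 -c "
from h import *
go([.528,-.2635,.114],-85.4)
a=shot('scene','s3');b=shot('top','t3')
import pickle;pickle.dump((a,b),open('p3.pkl','wb'))
for n,p in(('s3',a),('t3',b)):
    c=proj(p,[.53,-.26,.15]).astype(int); i=p['pixels'][max(c[1]-50,0):c[1]+50,c[0]-50:c[0]+50,::-1]
    cv2.imwrite('pics/%sz.png'%n,cv2.resize(i,None,fx=4,fy=4))
i=np.hstack([cv2.imread('pics/s3z.png'),cv2.imread('pics/t3z.png')]);cv2.imwrite('pics/c3.png',i)
"
```

```text
t 4.3 pos [ 0.5267 -0.2632  0.1152] head -87.42 tilt 0.09 F [-0.61 -0.91  4.86] w 23.8 | turn z -2.02 shift cm [ 0.04 -0.13  0.12]
```

View pics/c3.png

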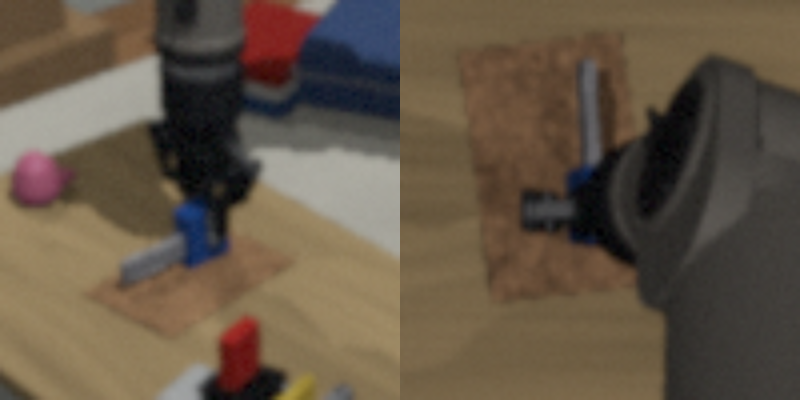

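```bash
cat >> h.py <<'E'
C=[.638,.0105]; H=15.7
def cw(lx,ly,z):
    a=np.radians(H); return [C[0]+lx*np.cos(a)-ly*np.sin(a),C[1]+lx*np.sin(a)+ly*np.cos(a),z]
def loc(p):
    a=np.radians(H); d=np.array(p[:2])-C; return np.array([d[0]*np.cos(a)+d[1]*np.sin(a),-d[0]*np.sin(a)+d[1]*np.cos(a)])
E
python3 -c "
from h import *
import pickle
a,b=pickle.load(open('p3.pkl','rb'))
c=proj(b,[.53,-.26,.15]).astype(int)
print(onz(b,(c[0]-50+187/4-.375,c[1]-50+60/4-.375),.128))
for p in (a,b): print(bot.pinpoint(p,'blade_tip')[:1])
T=cw(-.1395,-.009,.150); print(T)
go(T,H-90)"
```

```text
[ 0.62480699 -0.25706672  0.128     ]
[{'point': [262.5, 185.1], 'score': 0.54}]
[{'point': [419.6, 188.3], 'score': 0.59}]
[np.float64(0.5061399053872889), np.float64(-0.03591298793147128), 0.15]
t 4.5 pos [ 0.5267 -0.2632  0.1151] head -87.42 tilt 0.08 F [-0.6   0.07  5.64] w 23.8 | turn z -13.12 shift cm [-22.44  -4.17  -3.49]
```

Emit:
step_arm(increments=[[0,0,-1.2,0,0,0,1],[0,0,-2.3,0,0,0,1],[0,0,0,0,0,-4.4,1],[0,0,0,0,0,-4.4,1],[0,0,0,0,0,-4.3,1],[-1.5,-0.2,0,0,0,0,1],[-2.5,-0.5,0,0,0,0,1],[-3,-0.6,0,0,0,0,1],[-3,-0.6,0,0,0,0,1],[-3,-0.6,0,0,0,0,1],[-3,-0.6,0,0,0,0,1],[-3,-0.6,0,0,0,0,1],[-2.2,-0.4,0,0,0,0,1],[-1.2,0,0,0,0,0,1],[0,0,1.0,0,0,0,1],[0,0,1.5,0,0,0,1],[0,0,1.0,0,0,0,1],[0,0,0,0,0,0,1],[0,0,0,0,0,0,1]])

```text
t: 6.4
eef_pos: [0.5049, -0.0369, 0.114]
tool_rot: [0.0, 0.797, -0.605, -0.0]
contact_force: [-0.5, -0.2, -1.8]
gripper_width: 0.278
```

```bash
python3 -c "
from h import *
go(cw(-.1395,-.009,.1135),H-90)
a=shot('scene','s4');b=shot('top','t4')
import pickle;pickle.dump((a,b),open('p4.pkl','wb'))
for n,p in(('s4',a),('t4',b)):
    c=proj(p,[.60,-.01,.12]).astype(int); i=p['pixels'][max(c[1]-50,0):c[1]+50,c[0]-50:c[0]+50,::-1]
    cv2.imwrite('pics/%sz.png'%n,cv2.resize(i,None,fx=4,fy=4,interpolation=cv2.INTER_CUBIC))
i=np.hstack([cv2.imread('pics/s4z.png'),cv2.imread('pics/t4z.png')]);cv2.imwrite('pics/c4.png',i)
"
```

```text
t 6.4 pos [ 0.5049 -0.0369  0.114 ] head -74.39 tilt 0.05 F [-0.54 -0.23 -1.8 ] w 23.7 | turn z -0.09 shift cm [-0.06 -0.14  0.05]
```

View pics/c4.png

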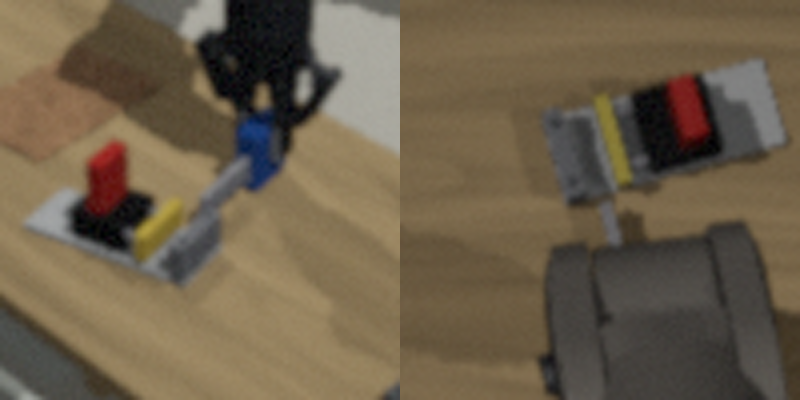

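```bash
cat > ov.py <<'E'
from fit import *
from h import *
import sys
def overlay(p,cp,gp,roi,fn,f=8):
    x0,x1,y0,y1=roi
    i=cv2.resize(p['pixels'][y0:y1,x0:x1,::-1].copy(),None,fx=f,fy=f,interpolation=cv2.INTER_CUBIC)
    for m,par,c in((catch_model,cp,(0,255,0)),(gauge_model,gp,(255,255,0))):
        if par is None: continue
        for P in m(p,par):
            for q in P: cv2.polylines(i,[np.round((q[3]-[x0,y0]+.5)*f).astype(int)],True,c,1)
    cv2.imwrite(fn,i)
E
python3 - <<'E'
from ov import *
a,b=pickle.load(open('p4.pkl','rb'))
th=np.radians(15.61);o=np.array([.5049,-.0369])+.003*np.array([np.cos(th),np.sin(th)])
g=[o[0],o[1],th,.0928]
overlay(b,[.638,.0105,.274,.0212,.0232],g,(300,385,150,215),'pics/ov4.png')
print(bot.pinpoint(b,'blade_tip')[:1],proj(b,[*(o+.095*np.array([np.cos(th),np.sin(th)])),.0928+.023]))
print(bot.pinpoint(a,'blade_tip')[:1],proj(a,[*(o+.095*np.array([np.cos(th),np.sin(th)])),.0928+.023]))
overlay(a,[.638,.0105,.274,.0212,.0232],g,(262,347,180,245),'pics/ov4s.png')
E
```

```text
[{'point': [345.8, 171.4], 'score': 0.71}] [326.17901154 197.33614638]
[{'point': [315.2, 212.8], 'score': 0.57}] [314.7737969  213.09712331]
```

View pics/ov4.png

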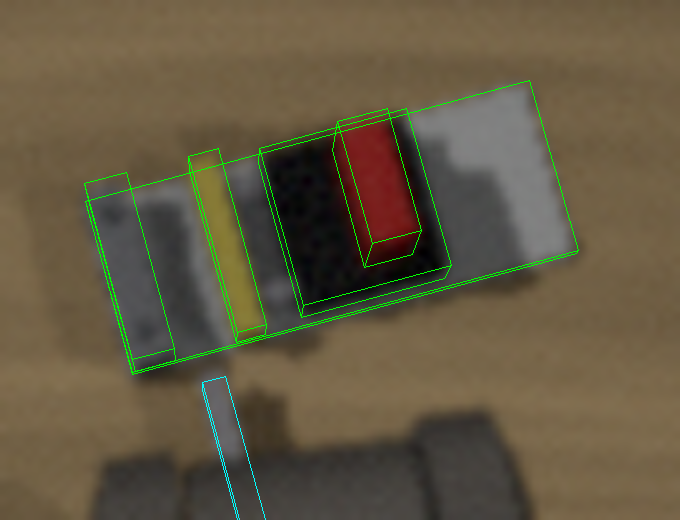

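View pics/ov4s.png

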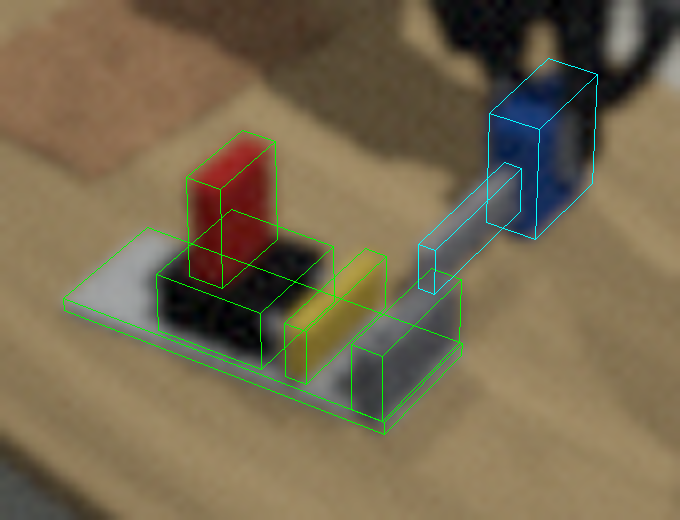

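Emit:
step_arm(increments=[[0,-0.5,0,0,0,0,1],[0,-0.8,0,0,0,0,1],[0,-0.8,0,0,0,0,1],[0,-0.8,0,0,0,0,1],[0,-0.8,0,0,0,0,1],[0,0,0,0,0,0,1]])

```text
t: 7.2
eef_pos: [0.5422, -0.0255, 0.1143]
tool_rot: [-0.001, 0.797, -0.604, 0.0]
contact_force: [0.2, 0.2, -2.1]
gripper_width: 0.278
```

Emit:
step_arm(increments=[[0,-0.8,0,0,0,0,1],[0,-0.8,0,0,0,0,1],[0,-0.8,0,0,0,0,1],[0,-0.8,0,0,0,0,1],[0,-0.6,0,0,0,0,1],[0,0,0,0,0,0,1],[0,0,0,0,0,0,1]])

```text
t: 7.9
eef_pos: [0.5771, -0.0159, 0.1141]
tool_rot: [0.0, 0.797, -0.604, -0.0]
contact_force: [-0.2, 0.9, -2.5]
gripper_width: 0.278
```

```bash
python3 -c "
from ov import *
go(cw(-.065,-.004,.1112),H-90); print(loc(bot.get_obs()['eef_pos']))
a=shot('scene','s5');b=shot('top','t5')
pickle.dump((a,b),open('p5.pkl','wb'))
overlay(a,None,None,(262,347,180,245),'pics/ov5s.png')
"
```

```text
t 7.9 pos [ 0.5771 -0.0159  0.1141] head -74.31 tilt 0.03 F [-0.18  0.86 -2.49] w 23.6 | turn z -0.01 shift cm [-0.49 -0.07  0.29]
[-0.06574542 -0.00894328]
```

View pics/ov5s.png

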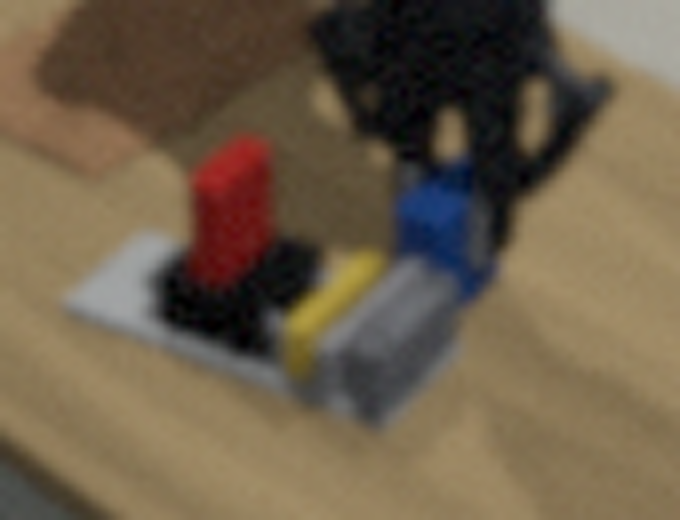

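Emit:
step_arm(increments=[[-0.1,0,0,0,0,0,1],[-0.1,0,0,0,0,0,1],[-0.1,0,0,0,0,0,1],[0,0,0,0,0,0,1]])

```text
t: 8.4
eef_pos: [0.5764, -0.0127, 0.1144]
tool_rot: [-0.0, 0.797, -0.604, -0.0]
contact_force: [0.6, -0.2, -2.5]
gripper_width: 0.278
```

Emit:
step_arm(increments=[[-0.05,0,0,0,0,0,1],[0,0,0,0,0,0,1]])

```text
t: 8.6
eef_pos: [0.5763, -0.0124, 0.1143]
tool_rot: [0.0, 0.797, -0.604, -0.0]
contact_force: [0.3, -0.8, -1.3]
gripper_width: 0.28
```

Emit:
step_arm(increments=[[-0.05,0,0,0,0,0,1],[0,0,0,0,0,0,1]])

```text
t: 8.8
eef_pos: [0.5762, -0.012, 0.1143]
tool_rot: [-0.0, 0.797, -0.604, -0.0]
contact_force: [0.1, 0.1, -2.1]
gripper_width: 0.276
```

Emit:
step_arm(increments=[[-0.05,0,0,0,0,0,1],[0,0,0,0,0,0,1]])

```text
t: 9.0
eef_pos: [0.576, -0.0114, 0.1143]
tool_rot: [-0.0, 0.797, -0.604, -0.0]
contact_force: [-0.3, 0.2, -1.7]
gripper_width: 0.28
```

Emit:
step_arm(increments=[[-0.05,0,0,0,0,0,1],[0,0,0,0,0,0,1]])

```text
t: 9.2
eef_pos: [0.576, -0.0112, 0.1143]
tool_rot: [0.0, 0.797, -0.604, 0.0]
contact_force: [-0.2, -0.3, -2.5]
gripper_width: 0.279
```

Emit:
step_arm(increments=[[-0.05,0,0,0,0,0,1],[0,0,0,0,0,0,1]])

```text
t: 9.4
eef_pos: [0.5759, -0.0111, 0.1143]
tool_rot: [0.0, 0.797, -0.604, 0.0]
contact_force: [0.3, -0.9, -2.1]
gripper_width: 0.277
```

Emit:
step_arm(increments=[[-0.05,0,0,0,0,0,1],[0,0,0,0,0,0,1]])

```text
t: 9.6
eef_pos: [0.5759, -0.011, 0.1143]
tool_rot: [0.0, 0.797, -0.604, 0.0]
contact_force: [2.0, -4.8, -3.6]
gripper_width: 0.279
```

Emit:
step_arm(increments=[[-0.05,0,0,0,0,0,1],[0,0,0,0,0,0,1]])

```text
t: 9.8
eef_pos: [0.5759, -0.0109, 0.1144]
tool_rot: [0.0, 0.797, -0.604, 0.001]
contact_force: [1.7, -5.7, -3.4]
gripper_width: 0.276
```

Emit:
step_arm(increments=[[0.08,0,0.1,0,0,0,1],[0,0,0.1,0,0,0,1],[0,0,0.1,0,0,0,1],[0,0,0.05,0,0,0,1],[0,0,0,0,0,0,1]])

```text
t: 10.3
eef_pos: [0.5762, -0.0109, 0.1112]
tool_rot: [-0.0, 0.797, -0.604, 0.001]
contact_force: [0.7, -4.2, 1.4]
gripper_width: 0.277
```

```bash
python3 -c "
from h import *
go(cw(-.065,-.004,.1112),H-90); print(loc(bot.get_obs()['eef_pos']))"
```

```text
t 10.3 pos [ 0.5762 -0.0109  0.1112] head -74.34 tilt 0.06 F [ 0.74 -4.22  1.44] w 23.5 | turn z -0.04 shift cm [ 0.01 -0.03 -0.  ]
[-0.06531199 -0.00385065]
```

Emit:
step_arm(increments=[[0.03,0,0,0,0,0,1],[0,0,0,0,0,0,0.6],[0,0,0,0,0,0,0],[0,0,0,0,0,0,0],[0,0,0,0,0,0,0],[0,0,-1.5,0,0,0,0],[0,0,-3,0,0,0,0],[0,0,-2.5,0,0,0,0],[0,0,-1,0,0,0,0],[1.8,-1.6,0,0,0,0,0],[2.6,-2.4,0,0,0,0,0],[1.9,-1.8,0,0,0,0,0],[0.8,-0.7,0,0,0,0,0],[0,0,0,0,0,0,0],[0,0,0,0,0,0,0]])

```text
t: 11.8
eef_pos: [0.6566, -0.0605, 0.1904]
tool_rot: [0.0, 0.797, -0.604, -0.001]
contact_force: [-0.4, -0.1, 0.0]
gripper_width: 1.0
```

```bash
python3 -c "
from ov import *
go(cw(0,-.0752,.133),H-90); print(loc(bot.get_obs()['eef_pos']))
a=shot('scene','s6')
pickle.dump(a,open('p6.pkl','wb'))
overlay(a,None,None,(262,347,170,245),'pics/ov6s.png',7)
"
```

```text
t 11.8 pos [ 0.6566 -0.0605  0.1904] head -74.27 tilt 0.09 F [-0.41 -0.08  0.03] w 85.0 | turn z 0.03 shift cm [ 0.18 -0.13  5.74]
[-0.00129699 -0.07340977]
```

View pics/ov6s.png

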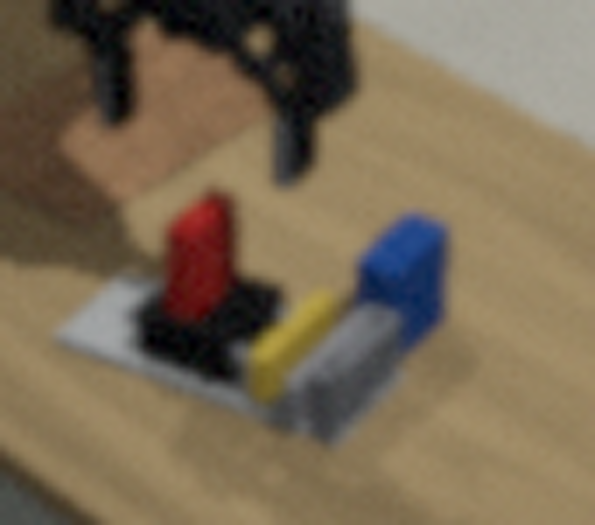

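Emit:
step_arm(increments=[[0.18,-0.13,0,0,0,0,0],[0,0,1,0,0,0,0],[0,0,1.8,0,0,0,0],[0,0,1.6,0,0,0,0],[0,0,1,0,0,0,0],[0,0,0.35,0,0,0,0.3],[0,0,0,0,0,0,0.6],[0,0,0,0,0,0,1],[0,0,0,0,0,0,1],[0,0,0,0,0,0,1],[0,0,0,0,0,0,1],[0,0,0,0,0,0,1]], squeeze=50)

```text
t: 13.05
eef_pos: [0.6597, -0.0625, 0.1342]
tool_rot: [-0.0, 0.797, -0.604, 0.0]
contact_force: [-2.0, 1.5, 5.3]
gripper_width: 0.18
```

```bash
cat > st.py <<'E'
from h import *
o=bot.get_obs(); l=loc(o['eef_pos'])*1000; a=np.radians(H); f=o['contact_force']
print('t',round(o['t'],2),'loc mm',l.round(2),'z',round(o['eef_pos'][2]*1000,1),'Fx,Fy catch',round(f[0]*np.cos(a)+f[1]*np.sin(a),2),round(-f[0]*np.sin(a)+f[1]*np.cos(a),2),'Fz',round(f[2],2),'w',round(85*o['gripper_width'],1),'gap',round(-54-l[1],2))
E
python3 st.py
```

```text
t 13.05 loc mm [  1.18 -76.19] z 134.2 Fx,Fy catch -1.54 2.03 Fz 5.28 w 15.3 gap 22.19
```

Emit:
step_arm(increments=[[-0.2,0,0,0,0,0,1],[-0.2,0,0,0,0,0,1],[-0.2,0,0,0,0,0,1],[-0.2,0,0,0,0,0,1],[-0.2,0,0,0,0,0,1],[0,0,0,0,0,0,1]])

```text
t: 13.65
eef_pos: [0.6584, -0.0579, 0.1343]
tool_rot: [0.001, 0.796, -0.605, 0.003]
contact_force: [3.4, -9.1, 2.7]
gripper_width: 0.179
```

```bash
python3 st.py
```

```text
t 13.65 loc mm [  1.12 -71.32] z 134.3 Fx,Fy catch 0.79 -9.66 Fz 2.67 w 15.2 gap 17.32
```

Emit:
step_arm(increments=[[-0.1,0,0,0,0,0,1],[-0.1,0,0,0,0,0,1]])

```text
t: 13.85
eef_pos: [0.6579, -0.0564, 0.1343]
tool_rot: [0.001, 0.796, -0.605, 0.003]
contact_force: [4.3, -11.0, 2.9]
gripper_width: 0.179
```

```bash
python3 st.py
```

```text
t 13.85 loc mm [  1.08 -69.79] z 134.3 Fx,Fy catch 1.12 -11.75 Fz 2.93 w 15.2 gap 15.79
```

Emit:
step_arm(increments=[[-0.1,0,0,0,0,0,1],[-0.1,0,0,0,0,0,1],[-0.1,0,0,0,0,0,1],[0,0,0,0,0,0,1],[0,0,0,0,0,0,1]])

```text
t: 14.35
eef_pos: [0.657, -0.0533, 0.1343]
tool_rot: [0.001, 0.796, -0.605, 0.003]
contact_force: [3.1, -10.1, 3.2]
gripper_width: 0.181
```

```bash
python3 st.py
```

```text
t 14.35 loc mm [  1.06 -66.58] z 134.3 Fx,Fy catch 0.29 -10.59 Fz 3.23 w 15.4 gap 12.58
```

Emit:
step_arm(increments=[[-0.1,0,0,0,0,0,1],[-0.1,0,0,0,0,0,1]])

```text
t: 14.55
eef_pos: [0.6565, -0.0517, 0.1343]
tool_rot: [0.001, 0.796, -0.605, 0.003]
contact_force: [3.7, -10.4, 2.7]
gripper_width: 0.181
```

```bash
python3 st.py
```

```text
t 14.55 loc mm [  1.04 -64.86] z 134.3 Fx,Fy catch 0.75 -11.01 Fz 2.7 w 15.4 gap 10.86
```

Emit:
step_arm(increments=[[-0.05,0,0,0,0,0,1],[-0.05,0,0,0,0,0,1],[0,0,0,0,0,0,1]])

```text
t: 14.85
eef_pos: [0.6562, -0.0506, 0.1343]
tool_rot: [0.001, 0.796, -0.605, 0.003]
contact_force: [3.6, -9.9, 3.6]
gripper_width: 0.18
```

```bash
python3 st.py
```

```text
t 14.85 loc mm [  1.03 -63.71] z 134.3 Fx,Fy catch 0.75 -10.51 Fz 3.6 w 15.3 gap 9.71
```

Emit:
step_arm(increments=[[-0.05,0,0,0,0,0,1],[-0.05,0,0,0,0,0,1],[0,0,0,0,0,0,1]])

```text
t: 15.15
eef_pos: [0.656, -0.0498, 0.1342]
tool_rot: [0.001, 0.796, -0.605, 0.003]
contact_force: [3.3, -10.3, 3.0]
gripper_width: 0.18
```

```bash
python3 st.py
```

```text
t 15.15 loc mm [  1.   -62.87] z 134.2 Fx,Fy catch 0.43 -10.77 Fz 3.04 w 15.3 gap 8.87
```

Emit:
step_arm(increments=[[-0.05,0,0,0,0,0,1],[-0.05,0,0,0,0,0,1],[0,0,0,0,0,0,1]])

```text
t: 15.45
eef_pos: [0.6557, -0.049, 0.1342]
tool_rot: [0.001, 0.796, -0.605, 0.003]
contact_force: [4.4, -11.3, 3.4]
gripper_width: 0.18
```

```bash
python3 st.py
```

```text
t 15.45 loc mm [  0.97 -62.07] z 134.2 Fx,Fy catch 1.19 -12.06 Fz 3.36 w 15.3 gap 8.07
```

Emit:
step_arm(increments=[[-0.05,0,0,0,0,0,1],[-0.05,0,0,0,0,0,1],[0,0,0,0,0,0,1]])

```text
t: 15.75
eef_pos: [0.6556, -0.0487, 0.1342]
tool_rot: [0.001, 0.796, -0.605, 0.004]
contact_force: [4.4, -12.0, 2.3]
gripper_width: 0.183
```

```bash
python3 st.py
```

```text
t 15.75 loc mm [  0.98 -61.73] z 134.2 Fx,Fy catch 0.98 -12.7 Fz 2.32 w 15.5 gap 7.73
```

Emit:
step_arm(increments=[[-0.05,0,0,0,0,0,1],[-0.05,0,0,0,0,0,1],[0,0,0,0,0,0,1]])

```text
t: 16.05
eef_pos: [0.6555, -0.048, 0.1343]
tool_rot: [0.001, 0.796, -0.606, 0.004]
contact_force: [5.3, -13.2, 2.9]
gripper_width: 0.182
```

```bash
python3 st.py
```

```text
t 16.05 loc mm [  0.99 -61.01] z 134.3 Fx,Fy catch 1.5 -14.1 Fz 2.95 w 15.5 gap 7.01
```

Emit:
step_arm(increments=[[-0.05,0,0,0,0,0,1],[-0.05,0,0,0,0,0,1],[0,0,0,0,0,0,1]])

```text
t: 16.35
eef_pos: [0.6552, -0.0472, 0.1343]
tool_rot: [0.001, 0.796, -0.606, 0.004]
contact_force: [5.1, -12.9, 2.5]
gripper_width: 0.179
```

```bash
python3 st.py
```

```text
t 16.35 loc mm [  0.96 -60.25] z 134.3 Fx,Fy catch 1.44 -13.81 Fz 2.54 w 15.2 gap 6.25
```

Emit:
step_arm(increments=[[-0.1,0,0,0,0,0,1],[-0.1,0,0,0,0,0,1],[0,0,0,0,0,0,1]])

```text
t: 16.65
eef_pos: [0.6548, -0.0457, 0.1343]
tool_rot: [0.001, 0.796, -0.606, 0.004]
contact_force: [5.1, -14.0, 1.6]
gripper_width: 0.177
```

```bash
python3 st.py
```

```text
t 16.65 loc mm [  0.97 -58.6 ] z 134.3 Fx,Fy catch 1.13 -14.9 Fz 1.56 w 15.1 gap 4.6
```

Emit:
step_arm(increments=[[-0.05,0,0,0,0,0,1],[-0.05,0,0,0,0,0,1],[0,0,0,0,0,0,1],[0,0,0,0,0,0,1]])

```text
t: 17.05
eef_pos: [0.6546, -0.0451, 0.1343]
tool_rot: [0.001, 0.796, -0.606, 0.004]
contact_force: [6.1, -14.5, 2.3]
gripper_width: 0.182
```

```bash
python3 st.py
```

```text
t 17.05 loc mm [  0.93 -58.03] z 134.3 Fx,Fy catch 1.93 -15.6 Fz 2.33 w 15.5 gap 4.03
```

Emit:
step_arm(increments=[[-0.05,0,0,0,0,0,1],[0,0,0,0,0,0,1],[0,0,0,0,0,0,1]])

```text
t: 17.35
eef_pos: [0.6545, -0.0447, 0.1343]
tool_rot: [0.001, 0.796, -0.606, 0.004]
contact_force: [6.7, -13.5, 1.7]
gripper_width: 0.181
```

```bash
python3 st.py
```

```text
t 17.35 loc mm [  0.98 -57.66] z 134.3 Fx,Fy catch 2.81 -14.85 Fz 1.72 w 15.4 gap 3.66
```

Emit:
step_arm(increments=[[-0.04,0,0,0,0,0,1],[0,0,0,0,0,0,1],[0,0,0,0,0,0,1]])

```text
t: 17.65
eef_pos: [0.6545, -0.0445, 0.1343]
tool_rot: [0.001, 0.795, -0.606, 0.004]
contact_force: [5.7, -14.5, 1.7]
gripper_width: 0.179
```

```bash
python3 st.py
```

```text
t 17.65 loc mm [  0.97 -57.37] z 134.3 Fx,Fy catch 1.6 -15.54 Fz 1.72 w 15.2 gap 3.37
```

Emit:
step_arm(increments=[[0.2,0,0,0,0,0,1],[0.2,0,0,0,0,0,1],[0.2,0,0,0,0,0,1],[0,0,0,0,0,0,1]])

```text
t: 18.05
eef_pos: [0.6544, -0.0445, 0.1342]
tool_rot: [0.0, 0.797, -0.604, 0.001]
contact_force: [0.1, -4.1, 5.6]
gripper_width: 0.181
```

```bash
python3 st.py
```

```text
t 18.05 loc mm [  0.94 -57.4 ] z 134.2 Fx,Fy catch -1.07 -3.99 Fz 5.62 w 15.4 gap 3.4
```

Emit:
step_arm(increments=[[0.2,0,0,0,0,0,1],[0,0,0,0,0,0,1],[0,0,0,0,0,0,0.6],[0,0,0,0,0,0,0],[0,0,0,0,0,0,0],[0,0,0,0,0,0,0],[0,0,-2,0,0,0,0],[0,0,-3,0,0,0,0],[0,0,-3,0,0,0,0],[-1,2,-2,0,0,0,0],[-2.5,4.5,0,0,0,0,0],[-2,4.5,0,0,0,0,0],[-1,4.5,0,0,0,0,0],[0,1,0,0,0,0,0],[0,0,0,0,0,0,0]])

```text
t: 19.55
eef_pos: [0.4781, -0.0277, 0.2337]
tool_rot: [0.0, 0.797, -0.604, 0.0]
contact_force: [-0.1, 0.1, -0.3]
gripper_width: 1.0
```

```bash
python3 st.py; python3 -c "
from ov import *
a=shot('scene','s7');b=shot('top','t7')
pickle.dump((a,b),open('p7.pkl','wb'))
overlay(a,None,None,(262,347,180,245),'pics/ov7s.png')
overlay(b,None,None,(300,385,150,215),'pics/ov7t.png')
"
```

```text
t 19.55 loc mm [-164.21    6.53] z 233.7 Fx,Fy catch -0.06 0.09 Fz -0.33 w 85.0 gap -60.53
```

View pics/ov7t.png

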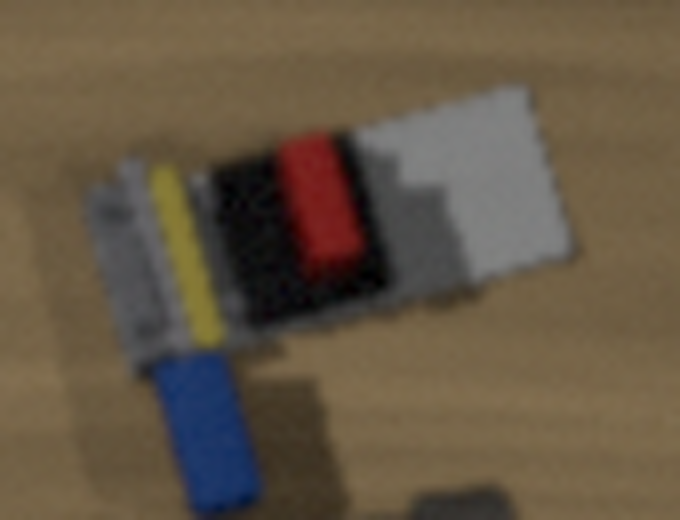

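View pics/ov7s.png

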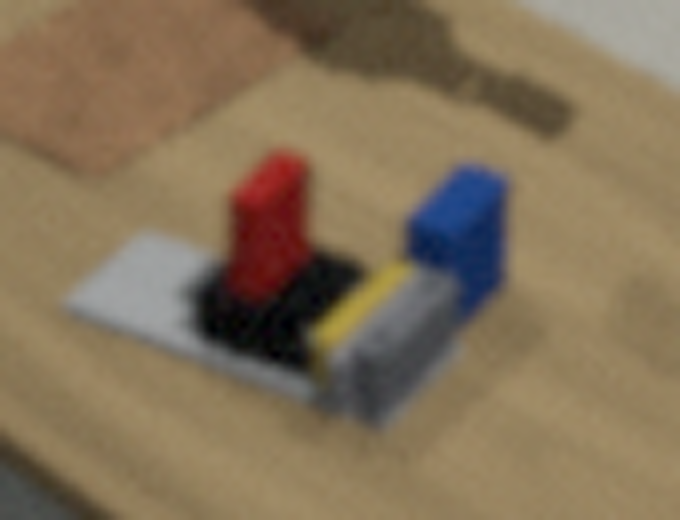

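```bash
cat > f7.py <<'E'
from fit import *
from h import loc
a,b=pickle.load(open('p1.pkl','rb'));a4,b4=pickle.load(open('p4.pkl','rb'));a7,b7=pickle.load(open('p7.pkl','rb'))
np.set_printoptions(precision=2,suppress=True)
pose={}
def mk(base,withg):
    def m(p,par):
        s,f=par[0]*1000,par[1]*1000   # shoe face at -s ; fin centre at -54-f
        x,y,th=base
        bx=[((-30,-140,0),(30,15,6)),((-30,0,6),(30,14,38)),((-27,-f-73.2,6),(27,-f-23.2,34)),((-30,-10-s,10),(30,-s,36)),((-20,-62-f,33),(20,-46-f,81)),((-30,-8,12),(35,0,34)),((-87,-16,0),(-37,8,56))]
        P=render(p,(x,y,.09,th),bx,None,None,1)
        T=np.array(p['camera_from_world']);cam=-T[:3,:3].T@T[:3,3]
        o=[0,2,3]+([5] if withg else [])+[1,4]
        if withg: o=([6]+o) if cam[0]>.7 else o+[6]
        return [[q for q in P if q[0]==b_] for b_ in o]
    return m
ra=(262,332,190,245);rb=(300,382,150,200)
# base pose per camera from p1 fits
for nm,p0,p4,p7,roi,base in(('top',b,b4,b7,rb,(.6352,.0135,.2714)),('scene',a,a4,a7,ra,(.6411,.0114,.2779)),('top*',b,b4,b7,rb,(.638,.0105,.274)),('scene*',a,a4,a7,ra,(.638,.0105,.274))):
    for t,p,g,s0 in(('p1',p0,0,[.022,.022]),('p4',p4,0,[.022,.022]),('p7',p7,1,[.008,.0035])):
        r=run(s0,[.003,.003],[(p,roi)],mk(base,g)); print(nm,t,r.x*1000,'f-s',(r.x[1]-r.x[0])*1000,r.fun)
# colour centroids in top
th=.274; d=np.array([-np.sin(th),np.cos(th)])
for nm,z,test in(('yellow',.126,lambda R,G,B:(R-B>45)&(G-B>35)&(R>80)),('red',.171,lambda R,G,B:(R-G>60))):
    for t,p in(('p1',b),('p4',b4),('p7',b7)):
        I=cv2.resize(cv2.GaussianBlur(p['pixels'],(0,0),.7),None,fx=4,fy=4,interpolation=cv2.INTER_CUBIC).astype(float)
        M=test(I[...,0],I[...,1],I[...,2]); M[:150*4]=0;M[200*4:]=0;M[:,:300*4]=0;M[:,382*4:]=0
        v,u=np.nonzero(M)
        from h import onz
        X=onz(p,((u.mean()+.5)/4-.5,(v.mean()+.5)/4-.5),z); print(nm,t,len(u),loc(X)*1000)
E
python3 f7.py
```

```text
top p1 [30.48 24.12] f-s -6.364700317382788 99.82365226232051
top p4 [31.22 24.12] f-s -7.095703124999974 110.97201811316117
top p7 [16.95  6.77] f-s -10.180666923522931 94.05737714060007
scene p1 [21.78 19.72] f-s -2.0674209594726682 115.38271061635616
scene p4 [22.34 19.71] f-s -2.6336288452148415 300.52859791635353
scene p7 [8.01 1.61] f-s -6.3925781249999964 145.10554670550368
top* p1 [27.13 20.42] f-s -6.703811645507825 101.77964604262382
top* p4 [27.27 20.31] f-s -6.961944580078139 113.40564250847503
top* p7 [13.18  2.7 ] f-s -10.476562499999996 89.98705320371113
scene* p1 [22.54 20.92] f-s -1.6208953857422028 118.52119070949219
scene* p4 [21.96 20.93] f-s -1.0261802673340001 300.197467512027
scene* p7 [10.32  3.68] f-s -6.639587402343754 152.22653429072446
yellow p1 1320 [ -1.07 -25.17]
yellow p4 1387 [ -1.01 -25.16]
yellow p7 1270 [ -0.54 -11.97]
red p1 1454 [ -2.33 -73.48]
red p4 1517 [ -2.39 -73.44]
red p7 1521 [ -2.62 -55.2 ]
```

Emit:
step_arm(increments=[[0.3,-2,0,0,0,0,0],[0.4,-3.5,0,0,0,0,0],[0.3,-3,1,0,0,0,0],[0,-1.4,2.5,0,0,0,0],[0,0,3,0,0,0,0],[0,0,2.5,0,0,0,0],[0,0,1.8,0,0,0,0],[0,0,0.8,0,0,0,0.3],[0,0,0,0,0,0,0.5],[0,0,0,0,0,0,0.5]], squeeze=20)

```text
t: 20.65
eef_pos: [0.5785, -0.0097, 0.1178]
tool_rot: [-0.0, 0.797, -0.604, 0.0]
contact_force: [0.6, -0.2, -0.3]
gripper_width: 0.517
```

```bash
python3 st.py; python3 -c "
from h import *
go(cw(-.0653,-.0039,.112),H-90)"
```

```text
t 20.65 loc mm [-62.78  -3.35] z 117.8 Fx,Fy catch 0.55 -0.32 Fz -0.29 w 44.0 gap -50.65
t 20.65 pos [ 0.5785 -0.0097  0.1178] head -74.31 tilt 0.07 F [ 0.62 -0.16 -0.29] w 44.0 | turn z -0.01 shift cm [0.05 0.25 0.58]
```

Emit:
step_arm(increments=[[0.05,0.25,0.3,0,0,0,0.5],[0,0,0.25,0,0,0,0.6],[0,0,0,0,0,0,0.66],[0,0,0,0,0,0,0.68],[0,0,0,0,0,0,0.7],[0,0,0,0,0,0,0.7]], squeeze=20)

```text
t: 21.25
eef_pos: [0.5752, -0.0114, 0.1121]
tool_rot: [-0.0, 0.797, -0.604, 0.0]
contact_force: [0.3, -1.1, 1.5]
gripper_width: 0.301
```

```bash
python3 st.py
```

```text
t 21.25 loc mm [-66.37  -4.14] z 112.1 Fx,Fy catch 0.01 -1.14 Fz 1.53 w 25.5 gap -49.86
```

Emit:
step_arm(increments=[[0,0,0,0,0,0,0.72],[0,0,0,0,0,0,0.75],[0,0,0,0,0,0,0.8],[0,0,0,0,0,0,1],[0,0,0,0,0,0,1],[0,0,0,0,0,0,1]], squeeze=20)

```text
t: 21.85
eef_pos: [0.5753, -0.0118, 0.1122]
tool_rot: [0.0, 0.797, -0.604, 0.001]
contact_force: [0.5, -5.6, 4.7]
gripper_width: 0.28
```

```bash
python3 st.py;  python3 -c "
from h import *
go(cw(-.0653,-.0039,.112),H-90)"
```

```text
t 21.85 loc mm [-66.36  -4.55] z 112.2 Fx,Fy catch -1.02 -5.54 Fz 4.73 w 23.8 gap -49.45
t 21.85 pos [ 0.5753 -0.0118  0.1122] head -74.33 tilt 0.07 F [ 0.52 -5.61  4.73] w 23.8 | turn z -0.03 shift cm [-0.07 -0.11  0.02]
```

Emit:
step_arm(increments=[[0.04,0,0,0,0,-0.5,1],[0,0,0,0,0,0,1],[0,0,0,0,0,0,1]], squeeze=30)

```text
t: 22.15
eef_pos: [0.5754, -0.0121, 0.1122]
tool_rot: [-0.0, 0.799, -0.601, 0.0]
contact_force: [-0.2, -4.8, 5.6]
gripper_width: 0.274
```

```bash
python3 st.py;  python3 -c "
from h import *
go(cw(-.0653,-.0039,.112),H-90);print(bot.get_obs()['torque'])"
```

```text
t 22.15 loc mm [-66.37  -4.78] z 112.2 Fx,Fy catch -1.48 -4.59 Fz 5.6 w 23.3 gap -49.22
t 22.15 pos [ 0.5754 -0.0121  0.1122] head -73.89 tilt 0.04 F [-0.19 -4.82  5.6 ] w 23.3 | turn z 0.41 shift cm [-0.09 -0.11  0.02]
[-0.88474014  0.05500592 -0.1058194 ]
```

Emit:
step_arm(increments=[[0.07,0,-0.05,0,0,0,1],[0,0,0,0,0,0,1],[0,0,0,0,0,0,1]])

```text
t: 22.45
eef_pos: [0.5754, -0.0121, 0.1122]
tool_rot: [-0.0, 0.8, -0.601, 0.0]
contact_force: [0.7, -3.0, 1.9]
gripper_width: 0.278
```

```bash
python3 st.py
```

```text
t 22.45 loc mm [-66.39  -4.81] z 112.2 Fx,Fy catch -0.15 -3.12 Fz 1.9 w 23.7 gap -49.19
```

Emit:
step_arm(increments=[[0.02,0.1,0,0,0,0,1],[0.02,0.1,0,0,0,0,1],[0.02,0.15,0,0,0,0,1],[0.02,0.15,0,0,0,0,1],[0,0.15,0,0,0,0,1],[0,0.15,0,0,0,0,1],[0,0.15,0,0,0,0,1],[0,0.15,0,0,0,0,1]])

```text
t: 23.25
eef_pos: [0.5673, -0.0145, 0.1128]
tool_rot: [-0.002, 0.8, -0.6, 0.001]
contact_force: [7.0, -0.3, -2.3]
gripper_width: 0.275
```

```bash
python3 st.py
```

```text
t 23.25 loc mm [-74.82  -4.94] z 112.8 Fx,Fy catch 6.62 -2.2 Fz -2.35 w 23.4 gap -49.06
```

Emit:
step_arm(increments=[[0.02,0.15,0,0,0,0,1],[0.02,0.15,0,0,0,0,1],[0,0.15,0,0,0,0,1],[0,0.15,0,0,0,0,1],[0,0.15,0,0,0,0,1],[0,0.15,0,0,0,0,1],[0,0.15,0,0,0,0,1],[0,0.15,0,0,0,0,1],[0,0.15,0,0,0,0,1],[0,0.15,0,0,0,0,1]])

```text
t: 24.25
eef_pos: [0.5528, -0.0188, 0.1128]
tool_rot: [-0.002, 0.8, -0.6, 0.001]
contact_force: [6.4, -0.6, -2.7]
gripper_width: 0.279
```

```bash
python3 st.py
```

```text
t 24.25 loc mm [-89.98  -5.12] z 112.8 Fx,Fy catch 5.98 -2.32 Fz -2.73 w 23.7 gap -48.88
```

Emit:
step_arm(increments=[[0,0.15,0,0,0,0,1],[0,0.15,0,0,0,0,1],[0,0.15,0,0,0,0,1],[0,0.15,0,0,0,0,1],[0,0.15,0,0,0,0,1],[0,0.15,0,0,0,0,1],[0,0.15,0,0,0,0,1],[0,0.15,0,0,0,0,1],[0,0.15,0,0,0,0,1],[0,0.15,0,0,0,0,1]])

```text
t: 25.25
eef_pos: [0.5384, -0.023, 0.1128]
tool_rot: [-0.002, 0.8, -0.6, 0.001]
contact_force: [6.1, 0.5, -2.0]
gripper_width: 0.279
```

```bash
python3 st.py
```

```text
t 25.25 loc mm [-104.92   -5.31] z 112.8 Fx,Fy catch 6.03 -1.22 Fz -2.0 w 23.7 gap -48.69
```

Emit:
step_arm(increments=[[0,0.15,0,0,0,0,1],[0,0.15,0,0,0,0,1],[0,0.15,0,0,0,0,1],[0,0.15,0,0,0,0,1],[0,0.15,0,0,0,0,1],[0,0.15,0,0,0,0,1],[0,0.15,0,0,0,0,1],[0,0.15,0,0,0,0,1],[0,0.15,0,0,0,0,1],[0,0.15,0,0,0,0,1]])

```text
t: 26.25
eef_pos: [0.524, -0.0272, 0.1128]
tool_rot: [-0.002, 0.8, -0.6, 0.001]
contact_force: [5.3, 0.3, -2.3]
gripper_width: 0.276
```

Emit:
step_arm(increments=[[0,0.15,0,0,0,0,1],[0,0.15,0,0,0,0,1],[0,0.15,0,0,0,0,1],[0,0.15,0,0,0,0,1],[0,0.15,0,0,0,0,1],[0,0.15,0,0,0,0,1],[0,0.15,0,0,0,0,1],[0,0.2,0,0,0,0,1],[0,0.2,0,0,0,0,1],[0,0.3,0,0,0,0,1],[0,0.3,0,0,0,0,1],[0,0,0,0,0,0,1]])

```text
t: 27.45
eef_pos: [0.5013, -0.0343, 0.1122]
tool_rot: [0.0, 0.8, -0.6, -0.001]
contact_force: [-1.7, 0.2, 2.6]
gripper_width: 0.275
```

```bash
python3 st.py; python3 -c "
from ov import *
a=shot('scene','s8');b=shot('top','t8')
pickle.dump((a,b),open('p8.pkl','wb'))
overlay(a,None,None,(262,347,180,245),'pics/ov8s.png')
overlay(b,None,None,(300,385,150,215),'pics/ov8t.png')
for p in (a,b):print([bot.pinpoint(p,q)[:1] for q in('shoe_face','mat')])
"
```

```text
t 27.45 loc mm [-143.74   -6.16] z 112.2 Fx,Fy catch -1.57 0.68 Fz 2.55 w 23.4 gap -47.84
[[{'point': [307.8, 227.1], 'score': 0.74}], [{'point': [279.8, 188.8], 'score': 0.87}]]
[[{'point': [319.6, 181.9], 'score': 0.66}], [{'point': [413.7, 211.5], 'score': 0.64}]]
```

View pics/ov8t.png

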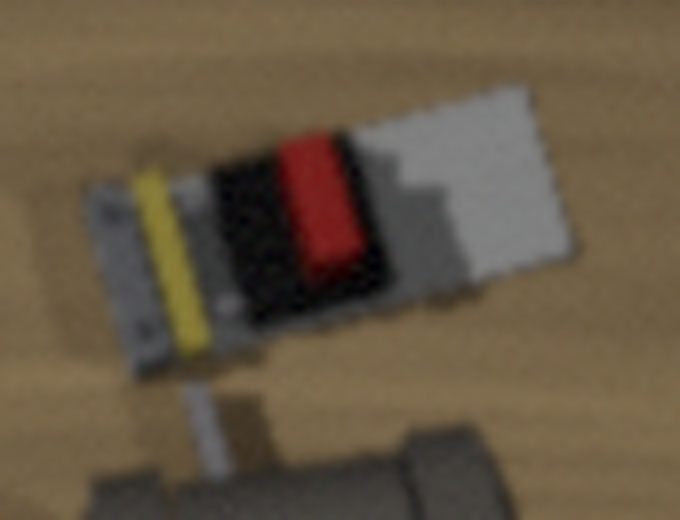

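View pics/ov8s.png

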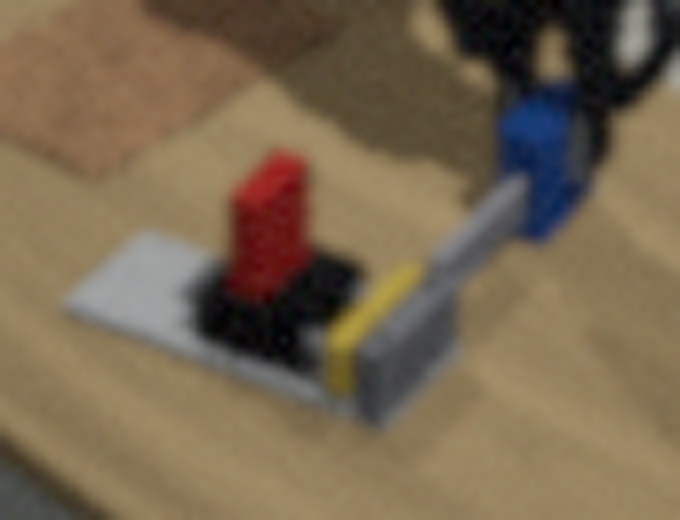

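Run:
```python
from fit import *
from h import *
go([.527,-.2625,.155],-87.4)
_,b7=pickle.load(open('p7.pkl','rb'));a8,b8=pickle.load(open('p8.pkl','rb'))
for t,p in(('7',b7),('8',b8)):
    I=cv2.resize(cv2.GaussianBlur(p['pixels'],(0,0),.7),None,fx=4,fy=4,interpolation=cv2.INTER_CUBIC).astype(float)
    R,G,B=I[...,0],I[...,1],I[...,2];M=(R-B>45)&(G-B>35)&(R>80); M[:600]=0;M[800:]=0;M[:,:1200]=0;M[:,1528:]=0
    v,u=np.nonzero(M); print(t,len(u),loc(onz(p,((u.mean()+.5)/4-.5,(v.mean()+.5)/4-.5),.126))*1000)
print(bot.get_obs()['t'])
# mat corners from t0z
b=pickle.load(open('p1.pkl','rb'))[1]
print([onz(b,(269.6+u/4,129.6+v/4),.094)[:2].round(3) for u,v in((480,222),(640,206),(674,455),(515,472))])
```

```text
t 27.75 pos [ 0.5015 -0.0344  0.1123] head -73.79 tilt 0.07 F [-2.62  0.89  4.28] w 23.6 | turn z 13.61 shift cm [22.9  -1.51 -4.27]
7 1270 [ -0.53530701 -11.96926914]
8 1443 [-1.42672246 -6.72073085]
27.75
[array([ 0.636, -0.18 ]), array([ 0.647, -0.288]), array([ 0.481, -0.307]), array([ 0.469, -0.202])]
```

Run:
```python
from h import *
import pickle
a=np.radians(16.2)
def prof(p,z,ch,xs):
    ys=np.arange(-100,15,.25); img=p['pixels'].astype(np.float32)
    out=0
    for x in xs:
        uv=np.array([proj(p,[C[0]+(x*np.cos(a)-y*np.sin(a))/1000,C[1]+(x*np.sin(a)+y*np.cos(a))/1000,z]) for y in ys],np.float32)
        s=cv2.remap(img,uv[None,:,0],uv[None,:,1],cv2.INTER_CUBIC)[0]; out=out+ch(s)
    return ys,out/len(xs)
def cen(ys,v,lo,hi):
    m=(ys>lo)&(ys<hi); y,w=ys[m],v[m]; th=(w.max()+np.percentile(w,10))/2
    i=np.nonzero(w>th)[0]; l=np.interp(th,[w[i[0]-1],w[i[0]]],[y[i[0]-1],y[i[0]]]); r=np.interp(-th,[-w[i[-1]],-w[i[-1]+1]],[y[i[-1]],y[i[-1]+1]])
    return round(float(l),2),round(float(r),2),'mid',round(float((l+r)/2),2)
for n in('p1','p4','p7','p8'):
    for k,cam in((1,'top'),(0,'scene')):
        p=pickle.load(open(n+'.pkl','rb'))[k]
        xs=range(-18,22,4) if k else range(-12,20,4)
        Y=prof(p,.126,lambda s:(s[:,0]+s[:,1])/2-s[:,2],xs); Rr=prof(p,.171,lambda s:s[:,0]-s[:,1],range(-10,11,4))
        print(n,cam,'yel',cen(*Y,-45,10),'red',cen(*Rr,-95,-35))
```

```text
p1 top yel (-30.63, -19.89, 'mid', -25.26) red (-82.81, -63.56, 'mid', -73.18)
p1 scene yel (-32.55, -6.3, 'mid', -19.42) red (-80.35, -61.2, 'mid', -70.77)
p4 top yel (-30.62, -19.91, 'mid', -25.26) red (-82.79, -63.58, 'mid', -73.18)
p4 scene yel (-32.64, -6.55, 'mid', -19.6) red (-80.27, -61.14, 'mid', -70.71)
p7 top yel (-17.05, -6.77, 'mid', -11.91) red (-64.62, -45.69, 'mid', -55.16)
p7 scene yel (-19.74, -5.94, 'mid', -12.84) red (-62.15, -43.35, 'mid', -52.75)
p8 top yel (-12.35, -1.11, 'mid', -6.73) red (-64.41, -45.5, 'mid', -54.95)
p8 scene yel (-14.62, -0.52, 'mid', -7.57) red (-62.0, -43.09, 'mid', -52.54)
```

Emit:
step_arm(increments=[[0,0,-1,0,0,0,1],[0,0,-2,0,0,0,1],[0,0,-1.3,0,0,4.5,1],[0,0,0,0,0,4.5,1],[0,0,0,0,0,4.6,1],[1.5,-0.1,0,0,0,0,1],[2.5,-0.2,0,0,0,0,1],[3,-0.2,0,0,0,0,1],[3,-0.2,0,0,0,0,1],[3,-0.2,0,0,0,0,1],[3,-0.2,0,0,0,0,1],[3,-0.2,0,0,0,0,1],[2.4,-0.2,0,0,0,0,1],[1.5,0,0,0,0,0,1],[0,0,0,0,0,0,1],[0,0,0,0,0,0,1]])

```text
t: 29.35
eef_pos: [0.5274, -0.2616, 0.1552]
tool_rot: [-0.0, 0.723, -0.691, -0.0]
contact_force: [-0.3, 0.3, -2.4]
gripper_width: 0.275
```

```bash
python3 -c "
from h import *
go([.5275,-.2625,.1155],-87.4)"
```

```text
t 29.35 pos [ 0.5274 -0.2616  0.1552] head -87.39 tilt 0.06 F [-0.31  0.27 -2.38] w 23.4 | turn z 0.01 shift cm [ 0.09 -0.01  3.97]
```

Emit:
step_arm(increments=[[0,0,1.2,0,0,0,1],[0,0,1.4,0,0,0,1],[0,0,0.7,0,0,0,1],[0,0,0.3,0,0,0,1],[0,0,0.2,0,0,0,1],[0,0,0.1,0,0,0,1],[0,0,0,0,0,0,1]])

```text
t: 30.05
eef_pos: [0.5277, -0.2628, 0.1165]
tool_rot: [-0.0, 0.723, -0.691, 0.0]
contact_force: [-0.4, -1.0, -1.6]
gripper_width: 0.276
```

```bash
python3 -c "
from h import *
go([.5275,-.2625,.1155],-87.4)"
```

```text
t 30.05 pos [ 0.5277 -0.2628  0.1165] head -87.41 tilt 0.03 F [-0.37 -0.98 -1.64] w 23.5 | turn z -0.01 shift cm [-0.03  0.02  0.1 ]
```

Emit:
step_arm(increments=[[0,0,0.05,0,0,0,1],[0,0,0,0,0,0,1],[0,0,0,0,0,0,0.6],[0,0,0,0,0,0,0],[0,0,0,0,0,0,0],[0,0,0,0,0,0,0],[0,0,-1.5,0,0,0,0],[0,0,-3,0,0,0,0],[0,0,-3,0,0,0,0],[0,2,-2,0,0,0,0],[0,3,0,0,0,0,0],[0,3,0,0,0,0,0],[0,0,0,0,0,0,0],[0,0,0,0,0,0,0]])

```text
t: 31.45
eef_pos: [0.4477, -0.2666, 0.212]
tool_rot: [-0.0, 0.723, -0.691, 0.001]
contact_force: [0.9, -0.8, -0.1]
gripper_width: 0.998
```

```bash
python3 st.py; python3 -c "
from ov import *
a=shot('scene','s9');b=shot('top','t9')
pickle.dump((a,b),open('p9.pkl','wb'))
i=cv2.resize(np.hstack([a['pixels'][130:280,200:420],b['pixels'][130:280,280:500]])[:,:,::-1],None,fx=1.8,fy=1.8,interpolation=cv2.INTER_CUBIC)
cv2.imwrite('pics/c9.png',i)
"
```

```text
t 31.45 loc mm [-258.14 -215.24] z 212.0 Fx,Fy catch 0.67 -0.99 Fz -0.14 w 84.8 gap 161.24
```

View pics/c9.png

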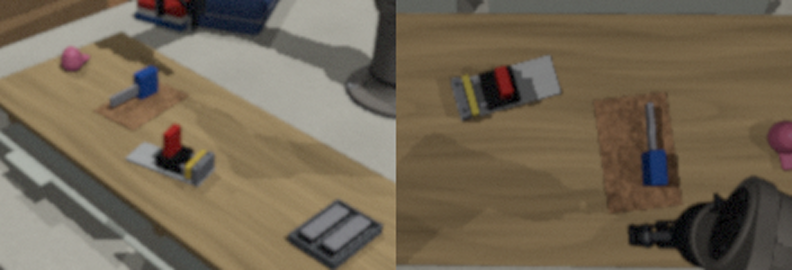

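The final pictures show the gauge upright on the cork mat: its handle is at about (655,165) in the right half, with the blade pointing away. The shoe is out, close to the cheek, and the gripper is clear of everything. The tray and shaker look undisturbed, so I'm handing in.

```bash
python3 -c "
from h import *
print(bot.hand_in())"
```

```text
the job is handed in; nothing more can be done
None
```

I set the catch, drew the blade out and stood the gauge back on the mat. I handed in at about 31.5 s of the 67 s allowed, and the hand-in gave no verdict.

**What I did:** I stood the gauge on the plank with about 60 mm of blade in the gap. I pushed the carriage up by the fin from about 22 mm to about 3.4 mm gap and took the load off before opening the fingers. Then I regripped the gauge by its handle, drew it straight out at about 15 mm/s and returned it to the mat.

**How far the shoe is pushed back:** my best estimate is 4.3 to 4.7 mm, inside the 4 to 5 mm asked, but the checks did not fully agree:

| Check | Pushed back |
|---|---|
| Fin position relative to the cheek | about 4.4 to 4.7 mm |
| Force and lag while closing | about 3.9 to 4.4 mm |
| Picture edges, before and after drawing out | about 4.5 to 5.2 mm |
| Fits of the catch model to the pictures | 3.5 to 5.0 mm |

The fits were the noisiest check, as the two cameras differed by a few millimetres.

**Drag while drawing out:** it read 5.3 to 6.6 N, within the expected 2 to 7 N but towards the firm end. It included 1 to 2 N of sideways load.

**Last look:** the gauge stands upright on the mat, the shoe has sprung back out, and the gripper is open and clear. The fin did not move measurably during the draw, about 0.2 mm in the pictures, which is within noise. The tray, harmonicas and shaker look untouched; the pin tin was outside my last cropped picture, but the arm never went near it.

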